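# Lock the shaker tray with its T-key

### The arm

A 7-joint arm with a two-finger parallel gripper is mounted at the origin on the work surface. World frame = base frame: x ahead of the robot, y to its left, z up, the work surface at z = 0. Lengths are in m, angles in rad, forces in N, time in s.
With the tool pointing down it reaches from about 0.4 to 0.85 m from the base axis. Payload 10.4 kg.
Tool frame: the origin (TCP) lies between the finger pads; the fingertips stand ahead of it and the grasp point (between the pads) lies 6 mm ahead of it (finger_overhang is the z of the fingertips in the tool frame, in m); z points along the fingers, y is the direction in which the jaws open and shut (so a half turn about z gives the same grasp; the last joint's range is limited). The gripper opens to 85 mm and grips with 20 to 120 N. Pads are 22 mm wide; open, the fingers measure 114 mm over their backs; the gripper's body (76 mm by 85 mm) begins 54 mm behind the grasp point. The pads swing forward as they close: fully open they stand 13 mm farther back than shut.
Start: joints at [1.116, 0.332, -0.065, 1.46, 0.022, 1.35, -0.088], TCP at [0.262, -0.568, 0.256] pointing down, gripper open.
Joint ranges: [-2.6, 2.6], [-0.5, 2.12], [-1.47, 1.34], [0.16, 2.42], [-1.27, 4.41], [0.06, 2.06], [-2.6, 2.6]. Speed limits (rad/s): [2.22, 2.22, 2.79, 2.79, 3.14, 3.14, 3.14].

### API

Orientations are given as a unit quaternion [x, y, z, w].
In Python, from workcell import * gives the robot as it stands.
- The arm moves only by the shell command python3 -m creep 'ROWS' [FORCE]. ROWS is JSON, a list of rows, each a list of 7 numbers: the turn, a rotation vector about the tool's x, y, z in rad, then the shift along the tool's x, y, z in mm, then the closure in counts, from 0 (fully open) to 255 (shut). In form: [[wx, wy, wz, dx, dy, dz, claw], ...]. A call has 1 to 8 rows; each row shifts and turns the commanded pose from where the row before left it, along the tool's axes as they then stand; what a row does not reach is not made up. A row lasts 1/10 s, in which the tool goes at most 50 mm and 8.59 degrees, less where a joint would pass 70% of its speed; a pose out of reach is approached as far as the arm can. A call is refused whole if a number of a shift passes 50 or a number of a turn 0.15, either way. A call with a gripper value outside its range is refused whole. The fingers move at their own pace and stop on an object; FORCE is the grip in N (left out, the last holds). Time passes only in rows, so rows that do not move let the fingers close. It gives the time, the measured TCP pose, the force and the opening at its end, in the units of the state.
- get_obs(): the state, without advancing time (a new reading comes with each control period).
- camera(name): name is "scene" or "top" or "wrist"; returns (picture, depth): 480x640x3 uint8, blue, green, red; 480x640 float32, m along the optical axis (not along the pixel's ray), 0 where there is no reading.
- camera_model(name): a dict with "camera_matrix" (3x3 intrinsics, pixels), "R" (3x3) and "t" (3): a world point X has camera coordinates R X + t; the wrist camera has in their place "mount" (4x4, takes a point from camera to tool coordinates, whose origin is the TCP and whose axes are the flange's). Camera axes: x right, y down, z forward; pixel columns grow to the right and rows downward; lengths in m; the calibration is good to about 2 mm. The wrist camera is an equidistant fisheye: a pixel r from the principal point sees the ray r / f radians off the axis. A picture is of the moment at which its call begins: read the wrist's pose just before it. camera_model takes no time and is no camera call.
- hand_in(): hands the job in, once; it reports no verdict.
The state is a dict: "clock": time; "joint_pos": joint angles; "joint_velocities": joint speeds; "tau": joint torques, N m; "position": TCP position; "ee_rot": TCP orientation; "ft_force": force on the tool from outside, world axes, zero at the start; "torque": the same for the moment, N m; "grip_width": opening from 0.0 (shut) to 1.0 (fully open).
Only numpy, scipy, OpenCV 4.12 (cv2) and the standard library are available. Lean on these libraries where they do the work, as an engineer would, in place of code of your own. Each camera call takes 0.05 s, during which the arm holds its last target.

### The job

Lock down the tray of the bench shaker: take the T-key (the one with the flat wing handle) out of the rack, pass its T-head down through the long slot in the tray until its collar sits flat on the tray, then give it a quarter turn, so that the handle lies straight across the slot. Let go of it there, and leave the two round-knobbed pins in their places in the rack.

Things in the scene. Friction and masses are not known exactly. Their poses are not given: they have to be found in the camera images.
- key: Steel T-key upright in one of 3 places of a grey rack (top 50 high, any order). Sizes in mm. Origin: centre of its collar's underside, z up. Handle: bar 60 long (x), 14 thick (y), 6 to 46 above origin; collar 60 diameter, 6 thick; stem 12 diameter; T-head: bar 60x14x10 parallel to the handle, 16 to 26 below origin. Collar rests on rack, head hangs free in a 77x33 slot: it lifts out. 0.2 kg
- slot (a point): Centre of the long slot, at the top face of the shaker's fixed aluminium tray (260x240, 8 thick, top 100 above bench; all mm). Slot 77 long (point x), 33 wide (y), z up; 30 of free height below the tray, where the T-head turns freely either way, no stop. Round 34 holes 78 to each side along y are not for the key. A small jar stands on the tray 130 or more from the slot.
- pin_a: Bystander: steel pin in the rack with the key. Same collar (60 diameter, 6 thick), but a ROUND knob (34 diameter, 40 tall) and a round foot (24 diameter, 26 long). Sizes in mm. Origin: centre of the collar's underside, z up. Stays in the rack.
- pin_b: Bystander: steel pin in the rack with the key. Same collar (60 diameter, 6 thick), but a ROUND knob (34 diameter, 40 tall) and a round foot (24 diameter, 26 long). Sizes in mm. Origin: centre of the collar's underside, z up. Stays in the rack.
Not all that is in view belongs to the job. Leave any green or pink look-alike of the key alone.

How it is judged:
By the outcome, as a careful person would: the job done as asked, in the order asked, and still so for the second after the job is handed in, with the robot touching nothing.
It also fails if it takes over 43 s, if anything falls off the work surface, if the arm or the gripper's body presses on something with over 40 N, if the wrist force passes 120 N, or if a joint passes its speed limit or range.

## Working session

There is one attempt and no reset: what is moved stays moved. The work goes in short steps, Python scripts to look and compute and a shell command to move; the robot and the scene stay as the last step left them, time stands still between calls to the robot, and variables do not carry over. Pictures are saved under pics/ and viewed, and the job is handed in when it is done.

```bash
ls; mkdir -p pics; python3 - <<'E'
from workcell import *
import cv2,json,numpy as np
o=get_obs();print(o)
for n in("scene","top","wrist"):
    p,d=camera(n);cv2.imwrite(f"pics/{n}0.png",p);np.save(f"pics/{n}0.npy",d);print(n,camera_model(n))
E
```

```text
pics
{'clock': 0.0, 'joint_pos': array([ 1.11640668,  0.33289879, -0.06470976,  1.46097357,  0.02160928,
        1.34990114, -0.08848027]), 'joint_velocities': array([-8.59125061e-04,  4.05761716e-05,  8.15817724e-04, -1.04793140e-03,
       -5.08703674e-04, -1.04075493e-03,  5.31726755e-04]), 'tau': array([-1.80483057e-04, -6.25446224e+01,  4.87454468e-02, -3.91600406e+01,
        1.61217770e-02,  1.00009743e-02,  1.08142709e-05]), 'position': array([ 0.26141055, -0.56731519,  0.25548373]), 'ee_rot': array([ 9.76779184e-01,  2.14247226e-01, -1.95722887e-04, -7.16167681e-04]), 'ft_force': array([-0.23319788, -0.34747463, -0.08335553]), 'torque': array([ 0.00571085,  0.02226261, -0.04224018]), 'grip_width': 0.9992734808704541}
scene {'camera_matrix': array([[497.32620822,   0.        , 319.00967829],
       [  0.        , 497.32620822, 239.84395656],
       [  0.        ,   0.        ,   1.        ]]), 'R': array([[-0.87783357,  0.47879817,  0.01266988],
       [ 0.39464076,  0.73802213, -0.54734085],
       [-0.27141645, -0.47547412, -0.83681388]]), 't': array([ 0.39426711, -0.139559
[... 262 characters left out ...]
      [-9.81904027e-01, -2.84420736e-03, -1.89357840e-01],
       [ 1.89379198e-01, -1.48664889e-02, -9.81791478e-01]]), 't': array([0.00752363, 0.48109758, 1.18340656])}
wrist {'camera_matrix': array([[371.64829954,   0.        , 317.68117329],
       [  0.        , 371.64829954, 243.8948121 ],
       [  0.        ,   0.        ,   1.        ]]), 'mount': array([[ 1.04424101e-03, -9.65867008e-01, -2.59036353e-01,
         6.57821188e-02],
       [ 9.99999321e-01,  8.74653531e-04,  7.69935609e-04,
         2.15877855e-04],
       [-5.17088342e-04, -2.59036981e-01,  9.65867266e-01,
        -1.16723303e-01],
       [ 0.00000000e+00,  0.00000000e+00,  0.00000000e+00,
         1.00000000e+00]])}
```

View pics/scene0.png

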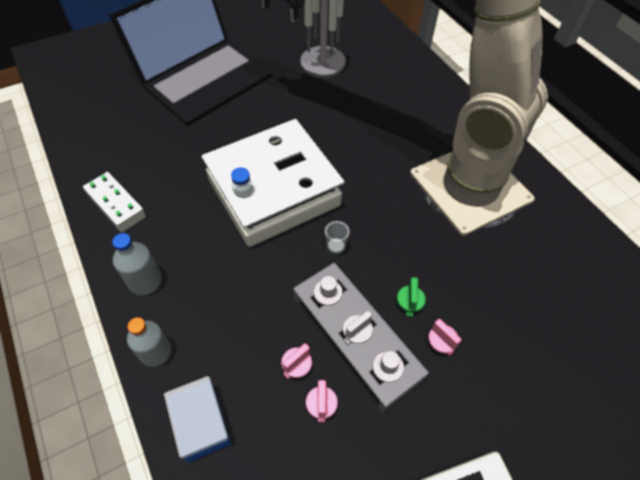

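View pics/top0.png

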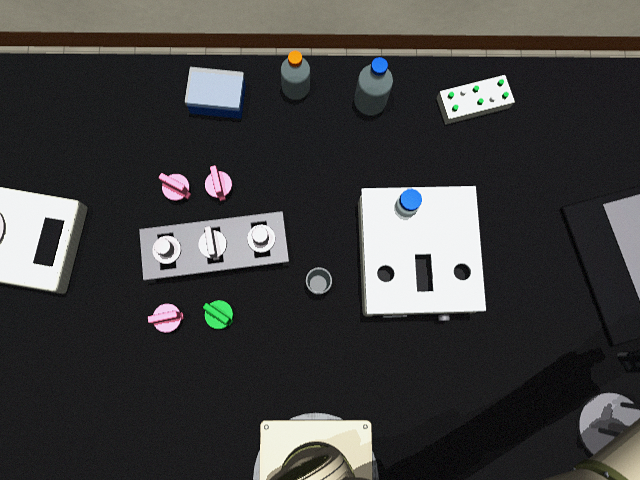

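View pics/wrist0.png

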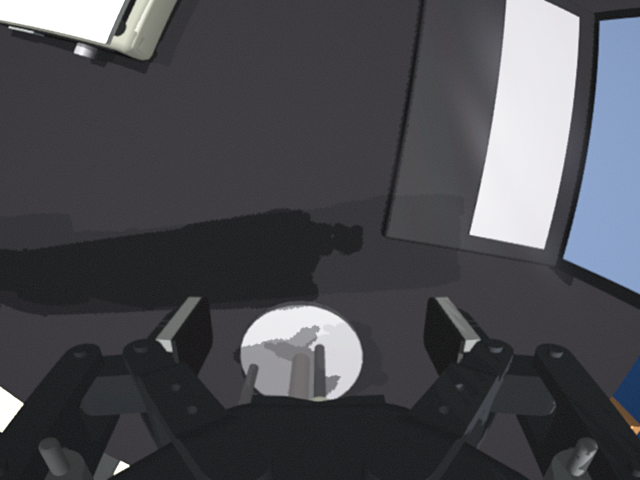

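The top view shows the rack at (214,246), holding round-knobbed pins at (165,249) and (261,236) and a white-grey flat-winged piece at (212,242). There are pink look-alikes at (175,187), (218,184) and (166,318), and a green one at (218,315). The middle rack piece fits, being steel with a wing and standing in the rack. The shaker tray is at (422,250) with its slot at (424,273), and the jar is at (410,203). The wrist view shows only a stand base between the fingers.

Next I'll make enlarged crops and measure.

```bash
cat > h.py <<'E'
import numpy as np,cv2
from workcell import *
def ray(n,uv):
    m=camera_model(n);K=m["camera_matrix"];R=m["R"];t=m["t"]
    d=R.T@np.linalg.solve(K,[uv[0],uv[1],1.]);return -R.T@t,d
def onplane(n,uv,z):
    o,d=ray(n,uv);return o+d*(z-o[2])/d[2]
def proj(n,X):
    m=camera_model(n);c=m["R"]@np.array(X)+m["t"];p=m["camera_matrix"]@c;return p[:2]/p[2]
E
python3 - <<'E'
from h import *
t=cv2.imread("pics/top0.png");s=cv2.imread("pics/scene0.png")
a=cv2.resize(t[205:285,135:295],(640,320),interpolation=cv2.INTER_CUBIC)
b=cv2.resize(t[235:310,350:500],(640,320),interpolation=cv2.INTER_CUBIC)[:280]
cv2.imwrite("pics/crop1.png",np.vstack([a,b]))
cv2.imwrite("pics/crop2.png",cv2.resize(s[260:410,290:430],(560,600),interpolation=cv2.INTER_CUBIC))
g=cv2.cvtColor(t,cv2.COLOR_BGR2GRAY)
print(t[242,200:226].tolist())
# slot & holes
m=(g<70).astype(np.uint8);m[:190]=0;m[318:]=0;m[:,:362]=0;m[:,486:]=0
for c in cv2.findContours(m,cv2.RETR_EXTERNAL,cv2.CHAIN_APPROX_NONE)[0]:
    if cv2.contourArea(c)>80:
        r=cv2.minAreaRect(c);print("area",cv2.contourArea(c),r)
        if 362<r[0][0]<486:
            q=cv2.boxPoints(r);w=[onplane("top",p,.1) for p in q];print(np.round(w,4),np.round(onplane("top",r[0],.1),4))
E
```

```text
[[245, 242, 243], [244, 242, 242], [244, 242, 242], [244, 243, 242], [245, 243, 244], [248, 246, 245], [203, 198, 202], [236, 234, 239], [246, 243, 243], [244, 242, 242], [246, 246, 244], [250, 250, 248], [217, 214, 223], [52, 49, 56], [47, 44, 45], [166, 166, 170], [237, 235, 240], [234, 231, 235], [230, 228, 232], [247, 245, 244], [245, 245, 243], [245, 244, 243], [245, 244, 243], [244, 243, 242], [247, 245, 244], [253, 253, 250]]
area 394.5 ((423.4999694824219, 311.4999694824219), (122.99998474121094, 10.999998092651367), -0.0)
[[ 0.3222 -0.0918  0.1   ]
 [ 0.3441 -0.0922  0.1   ]
 [ 0.3444 -0.34    0.1   ]
 [ 0.3224 -0.3388  0.1   ]] [ 0.3333 -0.2155  0.1   ]
area 178.0 ((385.5, 273.0), (14.0, 15.0), 90.0)
[[ 0.4253 -0.1261  0.1   ]
 [ 0.4254 -0.1567  0.1   ]
 [ 0.3967 -0.1559  0.1   ]
 [ 0.3966 -0.1255  0.1   ]] [ 0.411 -0.141  0.1  ]
area 179.5 ((461.5, 271.5), (15.0, 15.0), 90.0)
[[ 0.4298 -0.2814  0.1   ]
 [ 0.4298 -0.3121  0.1   ]
 [ 0.399  -0.3105  0.1   ]
 [ 0.399  -0.28    0.1   ]] [ 0.4144 -0.296   0.1   ]
area 506.0 ((423.5933837890625, 272.49420166015625), (35.992271423339844, 15.34505844116211), 86.42366790771484)
[[ 0.4481 -0.202   0.1   ]
 [ 0.4502 -0.2334  0.1   ]
 [ 0.3766 -0.2351  0.1   ]
 [ 0.3746 -0.204   0.1   ]] [ 0.4122 -0.2186  0.1   ]
area 428.0 ((481.0, 243.49996948242188), (106.99998474121094, 7.999999046325684), 90.0)
[[ 0.5865 -0.3371  0.1   ]
 [ 0.5865 -0.3539  0.1   ]
 [ 0.3625 -0.3411  0.1   ]
 [ 0.3625 -0.3248  0.1   ]] [ 0.4725 -0.3391  0.1   ]
```

View pics/crop1.png

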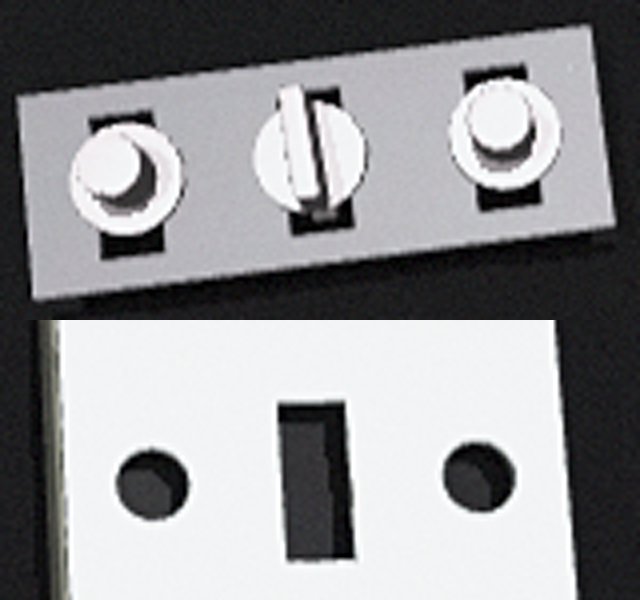

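View pics/crop2.png

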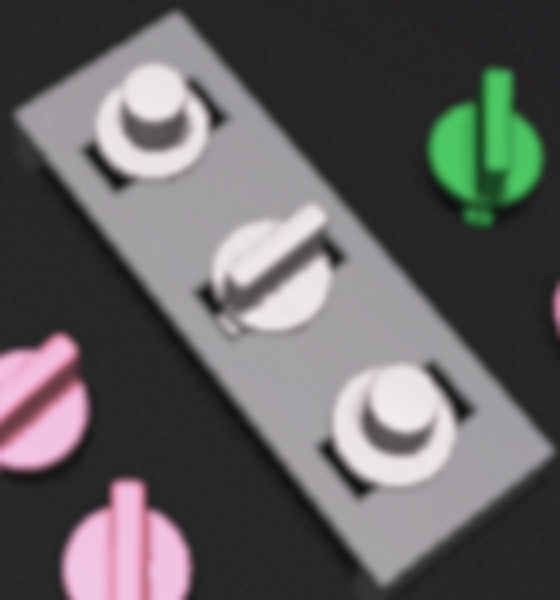

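The middle rack place (top crop 310,155) clearly has a flat bar handle and its neighbours have round knobs, so it's the key. The slot measures 74x31 mm at (0.412,-0.219), and the midpoint of the two holes agrees. Now I'll measure the key.

```bash
python3 - <<'E'
from h import *
o=135;
# handle top face corners from 4x crop (cv2.resize: u=(x+.5)/4-.5)
f=lambda x,y:((x+.5)/4-.5+135,(y+.5)/4-.5+205)
w=[onplane("top",f(*p),.096) for p in [(281,86),(301,86),(318,194),(298,199)]]
print(np.round(w,4),np.round(np.mean(w,0),4))
print("collar",np.round(onplane("top",f(310,156),.056),4))
# rack and slots yaw
t=cv2.imread("pics/top0.png");
R=[f(18,97),f(588,26),f(617,227),f(36,299)]
w=np.array([onplane("top",p,.05) for p in R]);print(np.round(w,4)); print("long yaw",np.degrees(np.arctan2(*(w[0]-w[1])[[1,0]])),np.degrees(np.arctan2(*(w[3]-w[2])[[1,0]])))
# scene handle top: crop2 4x from (290,260)
h=lambda x,y:((x+.5)/4-.5+290,(y+.5)/4-.5+260)
w=[onplane("scene",h(*p),.096) for p in [(314,204),(328,218),(247,285),(232,268)]]
print("scene",np.round(w,4),np.round(np.mean(w,0),4))
print("collar sc",np.round(onplane("scene",h(271,273),.056),4))
# pins
for p in [(107,170),(496,122)]: print("pin",np.round(onplane("top",f(*p),.096),4))
# jar
print("jar", onplane("top",(410,200),.16))
ob=get_obs(); q=ob["ee_rot"]
from scipy.spatial.transform import Rotation as Ro
print(np.round(Ro.from_quat(q).as_matrix(),3))
E
```

```text
[[0.508  0.2285 0.096 ]
 [0.5081 0.2182 0.096 ]
 [0.4517 0.2077 0.096 ]
 [0.4491 0.2178 0.096 ]] [0.4792 0.2181 0.096 ]
collar [0.4791 0.2189 0.056 ]
[[0.5119 0.3763 0.05  ]
 [0.552  0.0727 0.05  ]
 [0.4424 0.0563 0.05  ]
 [0.4034 0.3607 0.05  ]]
long yaw 97.53775129999227 97.29827267858778
scene [[0.4531 0.2102 0.096 ]
 [0.4509 0.22   0.096 ]
 [0.5047 0.2315 0.096 ]
 [0.5067 0.2204 0.096 ]] [0.4788 0.2205 0.096 ]
collar sc [0.4796 0.2185 0.056 ]
pin [0.4638 0.3155 0.096 ]
pin [0.4895 0.1177 0.096 ]
jar [ 0.54782531 -0.1843034   0.16      ]
[[ 0.908  0.419 -0.   ]
 [ 0.419 -0.908  0.001]
 [-0.    -0.001 -1.   ]]
```

```bash
cat >> h.py <<'E'
from scipy.spatial.transform import Rotation as Ro
def togo(x,y,z,yaw):
    "remaining motion in tool axes (mm), turn about tool axes first, then shifts along turned axes"
    o=get_obs();R=Ro.from_quat(o["ee_rot"]);c,s=np.cos(np.radians(yaw)),np.sin(np.radians(yaw))
    T=np.array([[c,s,0],[s,-c,0],[0,0,-1.]])
    Rt=Ro.from_matrix(T)
    w=(R.inv()*Rt).as_rotvec();d=T.T@(np.array([x,y,z])-o["position"])*1000
    print("turn",np.round(w,4),"shift mm",np.round(d,1),"clock",round(o["clock"],2),"F",np.round(o["ft_force"],1),"w",round(o["grip_width"],3),"q7",round(o["joint_pos"][6],2))
E
python3 - <<'E'
from h import *
import workcell
print([ (k,getattr(workcell,k)) for k in dir(workcell) if 'over' in k.lower() or k.isupper()], dir(workcell))
togo(.45,-.2,.30,10.5)
E
```

```text
[('finger_overhang', 0.025)] ['MotionError', '__builtins__', '__cached__', '__doc__', '__file__', '__loader__', '__name__', '__package__', '__spec__', 'camera', 'camera_model', 'finger_overhang', 'get_obs', 'hand_in']
turn [-1.100e-03  2.000e-04  2.486e-01] shift mm [ 252.3 -326.9  -44.3] clock 0.15 F [ 0.6 -0.3  0.4] w 0.998 q7 -0.09
```

```bash
python3 -m creep '[[0,0,0.083,28,-30,-10,0],[0,0,0.083,28,-36,-10,0],[0,0,0.083,30,-38,-10,0],[0,0,0,30,-38,-8,0],[0,0,0,30,-38,-4,0],[0,0,0,30,-38,0,0],[0,0,0,30,-38,0,0],[0,0,0,30,-38,0,0]]'; python3 -c "
from h import *
togo(.45,-.2,.30,10.5);togo(.479,.219,.25,10.5)"
```

```text
clock: 0.95
position: [0.4208, -0.2247, 0.2984]
ee_rot: [0.996, 0.091, 0.0, 0.0]
ft_force: [0.8, -0.8, 0.0]
grip_width: 1.002
turn [ 0.0005 -0.0001 -0.0005] shift mm [ 33.2 -19.   -1.6] clock 0.95 F [ 0.8 -0.8  0. ] w 1.002 q7 -0.99
turn [ 0.0005 -0.0001 -0.0005] shift mm [ 138.  -425.7   48.4] clock 0.95 F [ 0.8 -0.8  0. ] w 1.002 q7 -0.99
```

```bash
python3 -m creep '[[0,0,0,15,-45,0,0],[0,0,0,15,-46,0,0],[0,0,0,15,-46,0,0],[0,0,0,15,-46,5,0],[0,0,0,15,-46,5,0],[0,0,0,15,-46,5,0],[0,0,0,15,-46,5,0],[0,0,0,15,-46,5,0]]'; python3 -m creep '[[0,0,0,10,-30,15,0],[0,0,0,0,0,0,0]]'; python3 - <<'E'
from h import *
togo(.479,.219,.085,10.5)
p,d=camera("wrist");cv2.imwrite("pics/wrist1.png",p)
E
```

```text
clock: 1.75
position: [0.4715, 0.1579, 0.2733]
ee_rot: [0.996, 0.091, 0.0, 0.0]
ft_force: [1.2, -0.4, -0.7]
grip_width: 1.001
clock: 1.95
position: [0.4744, 0.192, 0.2566]
ee_rot: [0.996, 0.095, -0.001, -0.001]
ft_force: [-0.3, -0.2, -0.5]
grip_width: 1.003
turn [-0.0022  0.0025  0.0063] shift mm [  9.4 -25.8 171.6] clock 1.95 F [-0.3 -0.2 -0.5] w 1.003 q7 -1.94
```

View pics/wrist1.png

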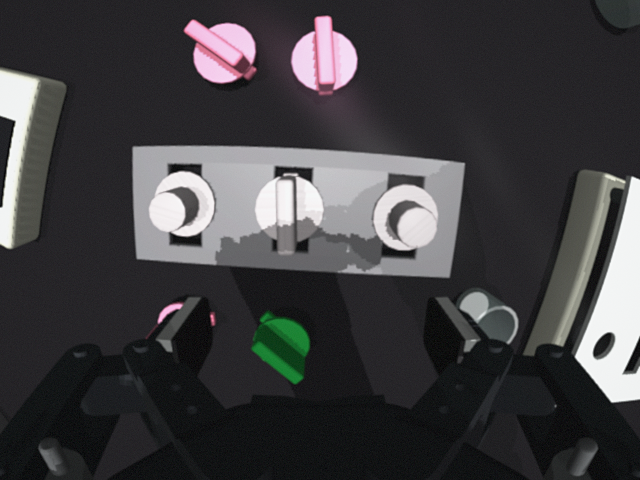

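The wrist view shows the rack with the winged key at (288,213). Its handle bar runs along the picture's vertical, so it's parallel to tool x, and there are round knobs on either side. Next: cast the handle through the wrist camera.

```bash
cat >> h.py <<'E'
def wray(uv,obs):
    m=camera_model("wrist");K=m["camera_matrix"];M=m["mount"]
    a=np.array([uv[0]-K[0,2],uv[1]-K[1,2]])/K[0,0];th=np.hypot(*a)
    d=np.r_[np.sin(th)*a/th,np.cos(th)];R=Ro.from_quat(obs["ee_rot"]).as_matrix()
    return R@M[:3,3]+obs["position"],R@M[:3,:3]@d
def wplane(uv,z,obs):
    o,d=wray(uv,obs);return o+d*(z-o[2])/d[2]
E
python3 - <<'E'
from h import *
p=cv2.imread("pics/wrist1.png")
cv2.imwrite("pics/crop3.png",cv2.resize(p[150:280,230:350],(600,650)[0:2],interpolation=cv2.INTER_CUBIC)[:600])
o=get_obs()
for u in [(279,176),(297,176),(296,252),(278,252)]: print(np.round(wplane(u,.096,o),4))
E
```

```text
[0.5125 0.2259 0.096 ]
[0.5149 0.2126 0.096 ]
[0.4566 0.203  0.096 ]
[0.454  0.2168 0.096 ]
```

View pics/crop3.png

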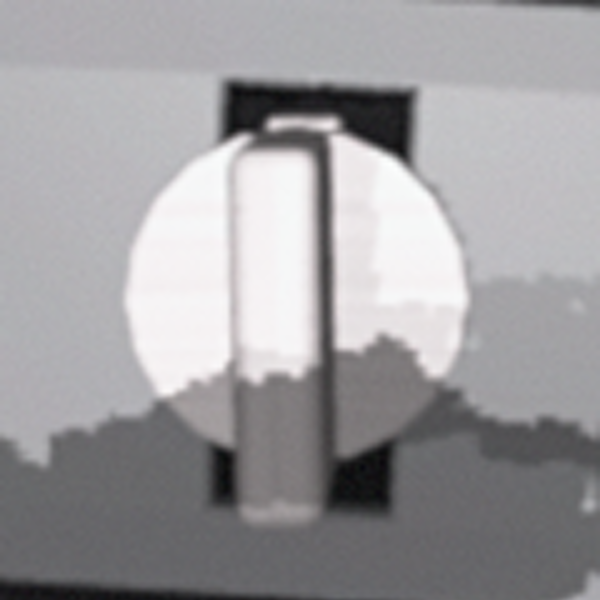

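```bash
python3 -c "
from h import *
togo(.481,.2175,.085,10)"
```

```text
turn [-0.001   0.0022  0.0125] shift mm [ 10.7 -26.6 172.2] clock 2.0 F [ 0.8 -0.8 -0.1] w 0.998 q7 -1.94
```

```bash
python3 -m creep '[[0,0,0.01,10,-26,10,0],[0,0,0,0,0,35,0],[0,0,0,0,0,40,0],[0,0,0,0,0,30,0],[0,0,0,0,0,0,0],[0,0,0,0,0,0,0]]'; python3 -c "
from h import *
togo(.481,.2175,.085,10)"
```

```text
clock: 2.6
position: [0.4816, 0.2141, 0.1442]
ee_rot: [0.996, 0.086, 0.0, 0.0]
ft_force: [0.4, 1.0, 0.1]
grip_width: 1.005
turn [ 0.0002 -0.     -0.0029] shift mm [-0.  -3.5 59.2] clock 2.6 F [0.4 1.  0.1] w 1.005 q7 -2.09
```

```bash
python3 -m creep '[[0,0,0,0,-3,15,0],[0,0,0,0,0,20,0],[0,0,0,0,0,15,0],[0,0,0,0,0,9,0],[0,0,0,0,0,0,0]]'; python3 - <<'E'
from h import *
togo(.481,.2175,.085,10)
p,d=camera("wrist");cv2.imwrite("pics/wrist2.png",p)
E
```

```text
clock: 3.1
position: [0.4803, 0.2175, 0.0835]
ee_rot: [0.996, 0.086, -0.001, 0.0]
ft_force: [-0.3, 0.1, 0.2]
grip_width: 1.001
turn [ 0.0002  0.0014 -0.0018] shift mm [ 0.7  0.1 -1.5] clock 3.1 F [-0.3  0.1  0.2] w 1.001 q7 -2.15
```

View pics/wrist2.png

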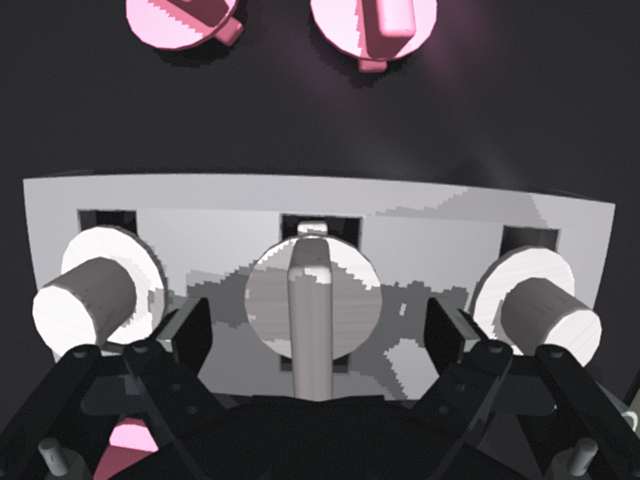

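The wrist view shows the handle at (311,330), midway between the pads at (185,330) and (450,330). The pins are clear of the fingers. I'll close on it.

```bash
python3 -m creep '[[0,0,0,0,0,-1.5,120],[0,0,0,0,0,0,255],[0,0,0,0,0,0,255],[0,0,0,0,0,0,255],[0,0,0,0,0,0,255],[0,0,0,0,0,0,255],[0,0,0,0,0,0,255]]' 60; python3 -m creep '[[0,0,0,0,0,0,255],[0,0,0,0,0,0,255]]'
```

```text
clock: 3.85
position: [0.4809, 0.2179, 0.0861]
ee_rot: [0.996, 0.086, 0.0, -0.0]
ft_force: [-1.0, -0.1, 4.7]
grip_width: 0.154
clock: 4.05
position: [0.4809, 0.2179, 0.0861]
ee_rot: [0.996, 0.086, 0.0, -0.0]
ft_force: [-1.2, 0.6, 4.8]
grip_width: 0.157
```

```bash
python3 -m creep '[[0,0,0,0,0,-10,255],[0,0,0,0,0,-20,255],[0,0,0,0,0,-30,255],[0,0,0,0,0,-40,255],[0,0,0,0,0,-40,255],[0,0,0,0,0,-30,255],[0,0,0,0,0,-10,255],[0,0,0,0,0,0,255]]'; python3 - <<'E'
from h import *
togo(.4125,-.2186,.27,1.4)
p,d=camera("wrist");cv2.imwrite("pics/wrist3.png",p)
p,d=camera("scene");cv2.imwrite("pics/scene3.png",cv2.resize(p[180:420,250:500],(800,600)[:2] if 0 else (600,576)))
E
```

```text
clock: 4.85
position: [0.4809, 0.2179, 0.2667]
ee_rot: [0.996, 0.086, 0.001, -0.0]
ft_force: [-0.2, 0.2, -2.9]
grip_width: 0.157
turn [ 0.     -0.0018  0.1483] shift mm [-79.1 434.7  -3.3] clock 4.85 F [-0.2  0.2 -2.9] w 0.157 q7 -2.02
```

View pics/wrist3.png

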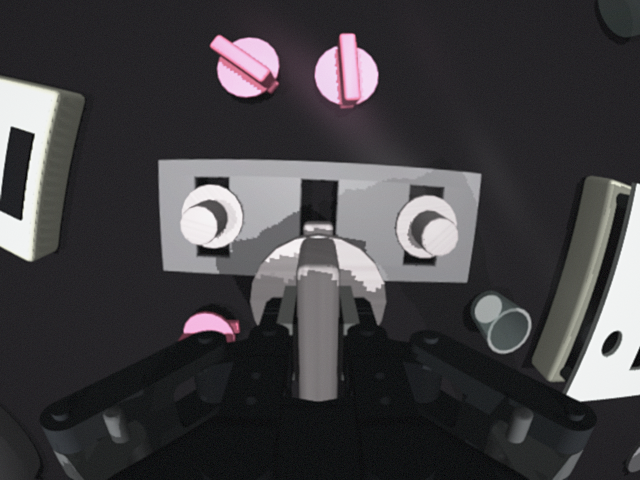

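View pics/scene3.png

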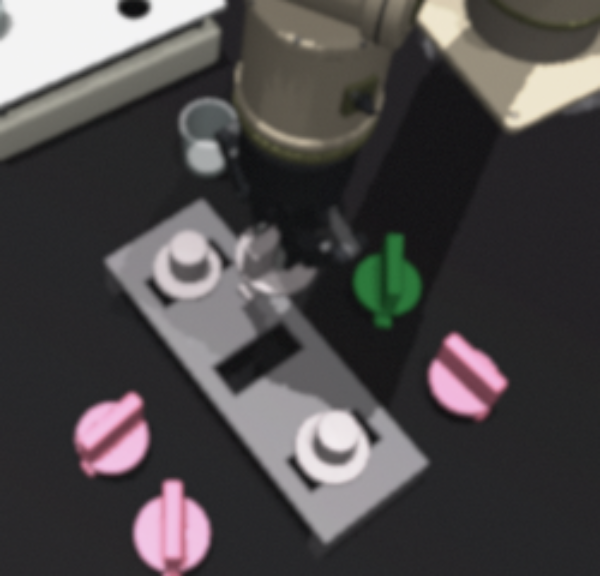

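Key held and lifted: its collar spans (250–387, 280), symmetric about the fingers, the middle rack place is empty and both pins are still in place. Now the carry to the slot.

```bash
python3 -m creep '[[0,0,0.074,-3,15,0,255],[0,0,0.074,-6,30,0,255],[0,0,0,-8,45,0,255],[0,0,0,-8,45,0,255],[0,0,0,-8,45,0,255],[0,0,0,-8,45,0,255],[0,0,0,-8,45,0,255],[0,0,0,-8,45,0,255]]'; python3 -m creep '[[0,0,0,-8,45,0,255],[0,0,0,-8,40,0,255],[0,0,0,-4,20,0,255],[0,0,0,0,5,0,255],[0,0,0,0,0,0,255],[0,0,0,0,0,0,255]]';python3 - <<'E'
from h import *
togo(.4125,-.2186,.2,1.4)
E
```

```text
clock: 5.75
position: [0.4344, -0.1009, 0.2641]
ee_rot: [1.0, 0.012, -0.001, -0.0]
ft_force: [0.9, -0.0, -2.0]
grip_width: 0.155
clock: 6.35
position: [0.4188, -0.2082, 0.265]
ee_rot: [1.0, 0.013, -0.001, -0.001]
ft_force: [-0.1, 0.8, -0.6]
grip_width: 0.156
turn [-0.001   0.0011  0.0021] shift mm [-6.6 10.3 65. ] clock 6.35 F [-0.1  0.8 -0.6] w 0.156 q7 -1.18
```

```bash
python3 -m creep '[[0,0,0,-6.5,10.5,20,255],[0,0,0,0,0,35,255],[0,0,0,0,0,25,255],[0,0,0,0,0,10,255],[0,0,0,0,0,0,255],[0,0,0,0,0,0,255]]';python3 - <<'E'
from h import *
togo(.4125,-.2186,.2,1.4)
for n in ("wrist","scene","top"):
    p,d=camera(n)
    if n=="scene": p=cv2.resize(p[100:260,180:380],(800,640))[:600]
    if n=="top": p=cv2.resize(p[170:330,340:500],(600,600))
    cv2.imwrite(f"pics/{n}4.png",p)
E
```

```text
clock: 6.95
position: [0.4132, -0.2199, 0.1769]
ee_rot: [1.0, 0.013, 0.001, 0.0]
ft_force: [0.0, -0.1, -0.7]
grip_width: 0.156
turn [ 0.0006 -0.0011  0.0013] shift mm [ -0.7  -1.3 -23.1] clock 6.95 F [ 0.  -0.1 -0.7] w 0.156 q7 -1.18
```

View pics/wrist4.png

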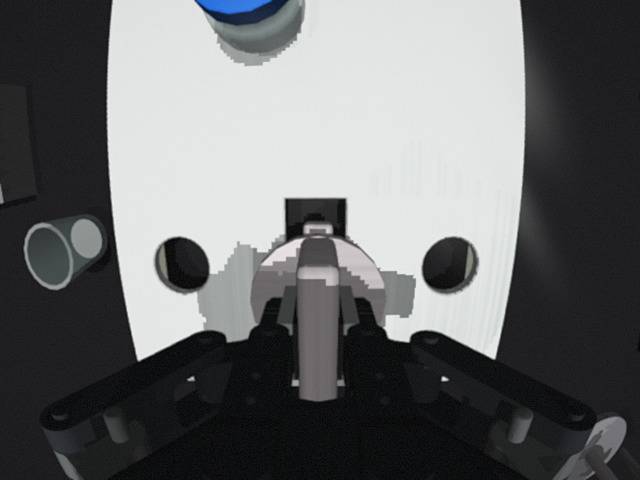

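View pics/scene4.png

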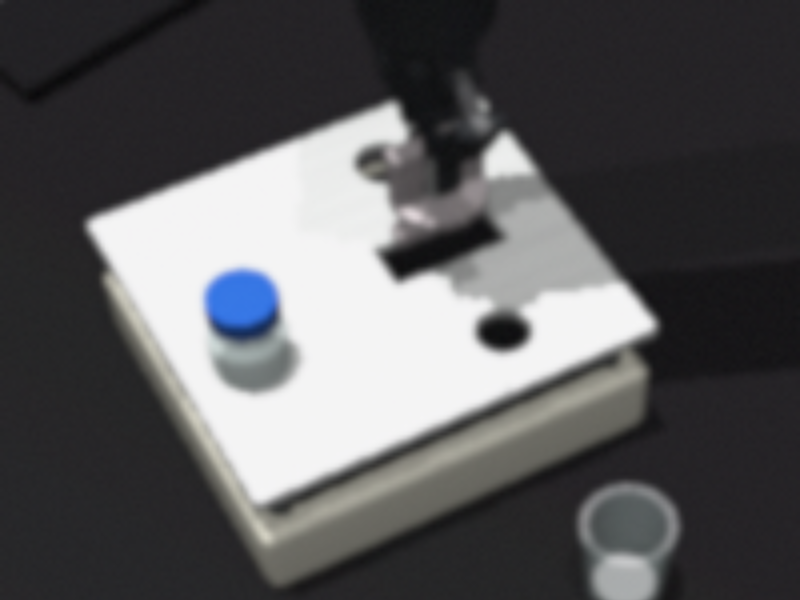

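View pics/top4.png

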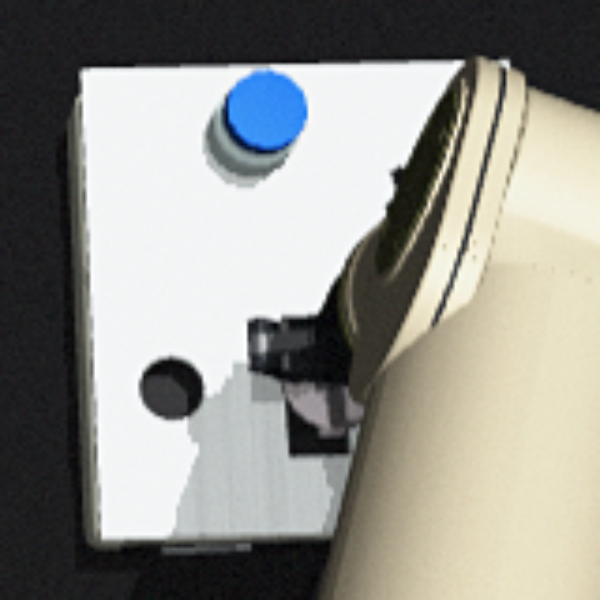

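The wrist view shows the slot's far end at row 199, columns 285–346 (centre 316). The key head is at (318,225) and the holes are at columns 181 and 450 (midpoint 316), so it's centred across the slot. Next I'll check along it.

```bash
python3 - <<'E'
from h import *
o=get_obs()
a=[wplane(u,.1,o) for u in[(286,199),(346,199)]];print(np.round(a,4))
h=[wplane(u,.1,o) for u in[(181.5,265),(450,265)]];print(np.round(h,4),"mid",np.round(np.mean(h,0),4))
# near end of slot visible at row ~385
print(np.round(wplane((300,384),.1,o),4))
# head far end: top edge z ~ tcp-.0361-.016
print("head end",np.round(wplane((318,222),o["position"][2]-.0361-.016,o),4), o["position"])
# collar left/right edge at collar top
zc=o["position"][2]-.0301
print([np.round(wplane(u,zc,o),4) for u in[(251,297),(385,297),(318,235)]])
E
```

```text
[[ 0.4513 -0.203   0.1   ]
 [ 0.4521 -0.2346  0.1   ]]
[[ 0.4127 -0.1424  0.1   ]
 [ 0.4167 -0.2966  0.1   ]] mid [ 0.4147 -0.2195  0.1   ]
[ 0.3351 -0.2115  0.1   ]
head end [ 0.4444 -0.22    0.125 ] [ 0.41325049 -0.22038502  0.17711595]
[array([ 0.4153, -0.1917,  0.147 ]), array([ 0.4167, -0.2497,  0.147 ]), array([ 0.4435, -0.22  ,  0.147 ])]
```

The wrist view agrees: slot centre (0.4135,-0.219), key (0.414,-0.2205). I'll lower it, going slowly at the end.

```bash
python3 -m creep '[[0,0,0,0,-1,3,255],[0,0,0,0,0,8,255],[0,0,0,0,0,8,255],[0,0,0,0,0,8,255],[0,0,0,0,0,7,255],[0,0,0,0,0,3,255],[0,0,0,0,0,0,255],[0,0,0,0,0,0,255]]'; python3 -c "
from h import *
togo(.4135,-.2192,.1361,1.4)"
```

```text
clock: 7.9
position: [0.4126, -0.2193, 0.139]
ee_rot: [1.0, 0.012, 0.0, 0.0]
ft_force: [0.0, 0.0, -1.5]
grip_width: 0.155
turn [ 0.0001 -0.0002  0.0003] shift mm [ 0.9 -0.1  2.9] clock 7.9 F [ 0.   0.  -1.5] w 0.155 q7 -1.19
```

```bash
python3 -m creep '[[0,0,0,0,0,1.5,255],[0,0,0,0,0,0,255],[0,0,0,0,0,0,255]]';python3 -m creep '[[0,0,0,0,0,1,255],[0,0,0,0,0,0,255],[0,0,0,0,0,0,255]]';python3 -m creep '[[0,0,0,0,0,0.7,255],[0,0,0,0,0,0,255],[0,0,0,0,0,0,255]]'
```

```text
clock: 8.2
position: [0.4125, -0.2193, 0.1375]
ee_rot: [1.0, 0.012, 0.0, 0.0]
ft_force: [0.1, 0.8, -1.9]
grip_width: 0.158
clock: 8.5
position: [0.4124, -0.2192, 0.1363]
ee_rot: [1.0, 0.012, 0.0, 0.0]
ft_force: [-0.9, 0.3, -1.5]
grip_width: 0.157
clock: 8.8
position: [0.4125, -0.2193, 0.1361]
ee_rot: [1.0, 0.012, 0.0, 0.0]
ft_force: [-2.9, 1.3, 5.6]
grip_width: 0.154
```

Contact came at the expected height (TCP 0.1361, +5.6 N), so the collar is on the tray. Now the quarter turn.

```bash
python3 -m creep '[[0,0,-0.1,0,0,-0.3,255],[0,0,-0.14,0,0,0,255],[0,0,-0.14,0,0,0,255],[0,0,-0.14,0,0,0,255],[0,0,-0.14,0,0,0,255],[0,0,-0.14,0,0,0,255]]';python3 -m creep '[[0,0,-0.14,0,0,0,255],[0,0,-0.14,0,0,0,255],[0,0,-0.14,0,0,0,255],[0,0,-0.14,0,0,0,255],[0,0,-0.14,0,0,0,255],[0,0,-0.07,0,0,0,255],[0,0,0,0,0,0,255],[0,0,0,0,0,0,255]]'; python3 -c "
from h import *
togo(.4125,-.2193,.1361,91.4)"
```

```text
clock: 9.4
position: [0.4127, -0.2193, 0.1361]
ee_rot: [0.915, 0.403, 0.0, 0.0]
ft_force: [0.4, -0.2, -0.5]
grip_width: 0.154
clock: 10.2
position: [0.4127, -0.2194, 0.1361]
ee_rot: [0.699, 0.715, 0.0, 0.0]
ft_force: [-0.3, -1.1, 1.1]
grip_width: 0.155
turn [ 0.0006  0.0003 -0.0028] shift mm [ 0.1 -0.2  0. ] clock 10.2 F [-0.3 -1.1  1.1] w 0.155 q7 0.36
```

```bash
python3 - <<'E'
from h import *
p,d=camera("wrist");cv2.imwrite("pics/wrist5.png",p)
E
```

```text
(no output)
```

View pics/wrist5.png

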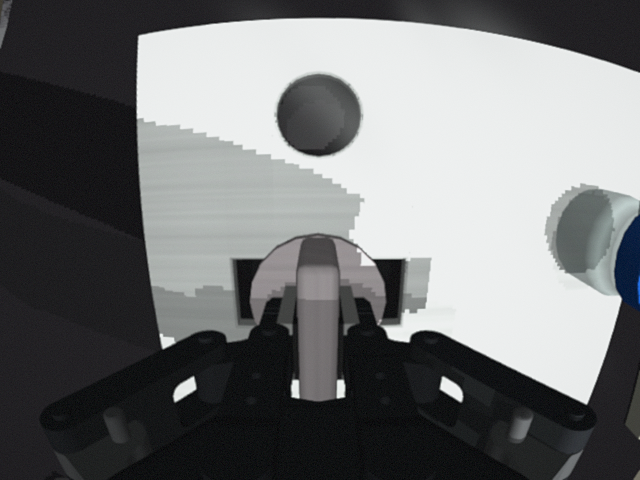

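The handle at (318,330) points straight at the side hole (318,115) and lies across the slot, which spans columns 232–403 at row 290. The collar lies on the tray. I'll release and rise.

```bash
python3 -m creep '[[0,0,0,0,0,0,200],[0,0,0,0,0,0,150],[0,0,0,0,0,0,60],[0,0,0,0,0,0,0],[0,0,0,0,0,0,0],[0,0,0,0,0,0,0],[0,0,0,0,0,0,0],[0,0,0,0,0,0,0]]'; python3 -m creep '[[0,0,0,0,0,-10,0],[0,0,0,0,0,-25,0],[0,0,0,0,0,-40,0],[0,0,0,0,0,-40,0],[0,0,0,0,0,-20,0],[0,0,0,0,0,0,0],[0,0,0,0,0,0,0]]';python3 - <<'E'
from h import *
p,d=camera("wrist");cv2.imwrite("pics/wrist6.png",p)
E
```

```text
clock: 11.05
position: [0.4125, -0.2193, 0.1359]
ee_rot: [0.699, 0.716, 0.0, 0.0]
ft_force: [-0.5, -0.7, -0.4]
grip_width: 1.0
clock: 11.75
position: [0.4125, -0.2192, 0.2714]
ee_rot: [0.699, 0.716, 0.0, 0.0]
ft_force: [-0.1, -0.8, 0.1]
grip_width: 1.004
```

View pics/wrist6.png

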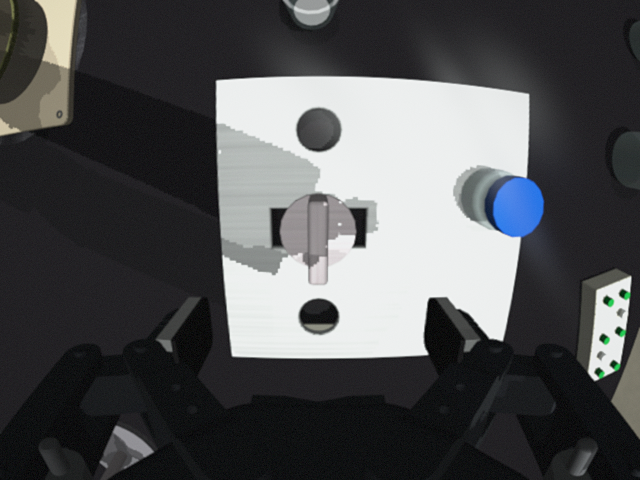

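The wrist view shows the key free at (318,235) with its handle in line with both holes (319,130) and (319,316), square across the slot. One last check with the fixed views.

```bash
python3 - <<'E'
from h import *
o=get_obs()
p,d=camera("wrist")
e=[wplane(u,.146,o) for u in[(318,197),(317.5,283)]];print("handle ends",np.round(e,4),"yaw",np.degrees(np.arctan2(*(e[0]-e[1])[[1,0]])))
c=[wplane(u,.106,o) for u in[(280,231),(356,231)]];print("collar dia if seated",np.linalg.norm(c[0]-c[1]),np.mean(c,0))
p,ds=camera("scene");cv2.imwrite("pics/scene6.png",p)
m=camera_model("scene")
cl=proj("scene",(.4125,-.2193,.146));print(cl)
for X in [(.4125,-.2193,.146),(.4125,-.2400,.146),(.4125+.022,-.2193-.005,.106),(.4125+.022,-.2193+.005,.106)]:
    u=proj("scene",X).round().astype(int);z=ds[u[1],u[0]];c=np.linalg.solve(m["camera_matrix"],[u[0],u[1],1])*z;print(u,np.round(m["R"].T@(c-m["t"]),4))
E
```

```text
handle ends [[ 0.412  -0.1868  0.146 ]
 [ 0.4132 -0.2467  0.146 ]] yaw 91.11291680473947
collar dia if seated 0.059237253959624876 [ 0.4128324  -0.21890037  0.106     ]
[288.83060002 146.9426723 ]
[289 147] [ 0.4115 -0.2206  0.1442]
[285 141] [ 0.4119 -0.2407  0.146 ]
[280 160] [ 0.4356 -0.2237  0.1086]
[282 163] [ 0.4351 -0.214   0.1071]
```

View pics/scene6.png

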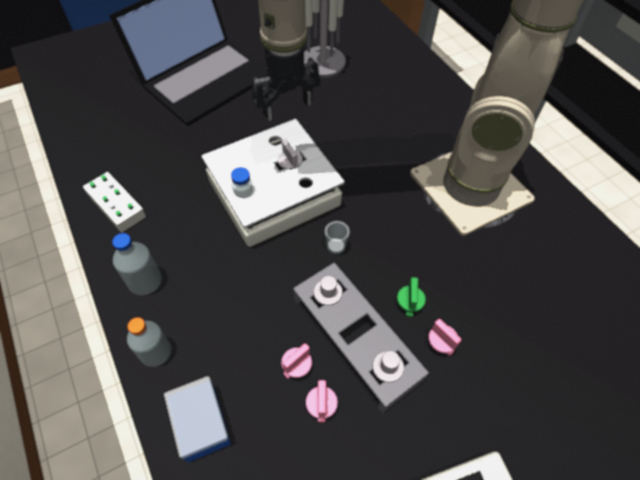

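The scene view shows the key standing in the tray at (290,152). Both pins are in the rack at (328,290) and (389,365), with the middle place empty, and everything else is where it was. The key's heights match a seated collar: handle top 0.144–0.146, collar top about 0.107.

```bash
python3 -c "
from workcell import *
print(hand_in())"
```

```text
the job is handed in; nothing more can be done
None
```

The tray is locked down. I took the T-key from the middle place of the rack, lowered its T-head through the long slot until the collar touched the tray, and gave it a quarter turn. I then let go, backed the gripper off, and handed the job in at about 12 s of the 43 s allowed.

- **Turn:** the handle lies at 91.1° in the world frame and the slot's long axis at about 1.4°, so it is within about half a degree of straight across.
- **Seating:** contact came at the expected height. Afterwards the collar top measured about 107 mm and the handle top 144–146 mm, against 106 and 146 mm for a fully seated collar. The collar centre is within about 1 mm of the slot centre.
- **Bystanders:** both round-knobbed pins are still in the rack, and the jar and the green and pink look-alikes look undisturbed.
- **Forces:** the highest wrist-force reading I saw was about 6.5 N.

No check failed. The only disagreement was about 3 mm between the fixed and wrist cameras on where the key stood in the rack. I averaged the two, and the grasp came out centred.

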